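Tip the stickered carton out of a tight rack and return it

ROBOT

A 7-joint arm with a two-finger parallel gripper is mounted at the origin on a cart in front of the work surface, level with it; the furniture and walls round the work are solid. World frame = base frame: x ahead of the robot, y to its left, z up, the work surface at z = 0. Lengths are in mm, angles in rad, forces in N, time in s.
With the tool pointing down it reaches from about 350 to 900 mm from the base axis. Payload 19.9 kg.
Tool frame: the origin (TCP) lies midway between the tips of the shut fingers; the grasp point (between the pads) lies 19 mm behind it; z points along the fingers, y is the line along which they close (so a half turn about z gives the same grasp; the last joint's range is limited). The gripper opens to 85 mm and grips with 20 to 120 N. Pads are 22 mm wide; open, the fingers measure 114 mm over their backs; the gripper's body (76 mm by 85 mm) begins 54 mm behind the grasp point. The pads swing forward as they close: fully open they stand 13 mm farther back than shut.
Start: joints at [-1.19, 0.417, -0.01, 1.614, 0.005, 1.111, -0.053], TCP at [255.865, 570.206, 231.26] pointing down, gripper open.
Joint ranges: [-2.81, 2.81], [-0.39, 2.02], [-1.27, 1.25], [0.06, 2.57], [-1.19, 4.33], [0.19, 2], [-2.82, 2.82]. Speed limits (rad/s): [1.89, 1.89, 2.39, 2.39, 3.01, 3.01, 3.01].

INTERFACE

Orientations are given as a unit quaternion [w, x, y, z].
In Python, from station import r gives the robot as it stands.
- The arm moves only by the tool arm_command, never from a script. Its argument "plan" is a list of rows, each a list of 7 numbers: the gripper's target within -1 to 1 (fully open at 1, half-way at 0, shut at -1), then the shift along the tool's x, y, z scaled (see below), then the turn, a rotation vector about the tool's x, y, z scaled (see below). A call has 1 to 8 rows; each row shifts and turns the commanded pose from where the row before left it, along the tool's axes as they then stand; what a row does not reach is not made up. The controller multiplies each number of a shift by 75 mm and each number of a turn by 180 degrees. A row lasts 1/10 s, in which the tool goes at most 50 mm and 8.59 degrees, less where a joint would pass 70% of its speed; a pose out of reach is approached as far as the arm can. A call with a number of a shift or a turn outside -1 to 1 is refused whole. A call with a gripper value outside its range is refused whole. The fingers move at their own pace and stop on an object; "grip_force" is the grip in N (left out, the last holds). Time passes only in rows, so rows that do not move let the fingers close. It gives the time, the measured TCP pose, the force, the opening and the grip force at its end, in the units of the state.
- r.sense(): the state, without advancing time (a new reading comes with each control period).
- r.camera(name): name is "scene" or "top" or "wrist"; returns the picture (480x640x3 uint8, blue, green, red); there is no depth.
- r.camera_model(name): a dict with "mtx" (3x3 intrinsics, pixels), "distortion" ([k1, k2, p1, p2, k3] as OpenCV has them; the pictures are not rectified), "R" (3x3) and "t" (3): a world point X has camera coordinates R X + t. Camera axes: x right, y down, z forward; pixel columns grow to the right and rows downward; lengths in mm; the calibration is good to about 2 mm. A picture is of the moment at which its call begins: read the wrist's pose just before it. camera_model takes no time and is no camera call; for the wrist camera it gives the pose at the moment of the call.
- r.sign_off(): hands the job in; it is judged then, once.
Trained networks look in the newest picture that a camera, given by its name, has taken for a name from the list of things; names that differ only in an ending like _2 or _b are one class to them, and where a whole thing is asked for, a point or a joint stands for the part that bears it (a point fixed in the world has none). Each returns a list of dicts, best first, with "score" (0 to 1); they miss things now and then, are a little off and sometimes report something else, mostly with a low value. They report only what shows in the picture. A call takes as long as a camera call. They do not tell look-alikes from the thing itself.
- r.look_for(camera, name): "at" ([x, y, z] in mm, in world coordinates, good to about 4 mm: the middle of the surface that is visible of it).
- r.tip_of(camera, name): "at" ([x, y, z] in mm, in world coordinates, good to about 4 mm: a listed point, or the origin of a listed thing).
The state is a dict: "clock": time; "qpos": joint angles; "qd": joint speeds; "effort": joint torques, N m; "tool_pos": TCP position; "tool_rot": TCP orientation; "contact_force": force on the tool from outside, world axes, zero at the start; "ft_torque": the same for the moment, N m; "opening": finger opening in mm; "finger_force": force on a finger pad.
Only numpy, scipy, OpenCV 4.12 (cv2) and the standard library are available. Lean on these libraries where they do the work, as an engineer would, in place of code of your own. Each camera call takes 0.05 s, during which the arm holds its last target. There are 200 camera calls.

TASK

Take the green carton with the orange sticker out of the blue rack: pull its top edge forward until it tips out and leans on the steel rail in front with its foot still in the rack, then grip it by the part that now sticks out and lift it out. Put it on edge, all the way down, in the slot of the orange returns holder and let go. Leave the other cartons standing in the rack and everything else where it is, and do not let the carton fall flat on the table.

Things in the scene. Friction and masses are not known exactly. Their poses are not given: they have to be found in the camera images.
- carton_due_center (a point): Carton to remove: lime-green, 118 x 89 x 24 mm, about 90 g, the only one with an orange sticker (20 mm wide, folded over the front of its top edge). Point: its centre. Own x axis along the 118 mm length (up while it stands in the rack), y along the 89 mm width (out of the rack's front while it stands there), z through the thickness.
- rack: Fixed blue rack, 100 mm deep (its x), 155 mm wide (y); origin at the centre of its underside on the table; +x to its back, open front (-x) roughly to the robot. Floor 4 mm thick. Five slots 27 mm wide, centres at y = -60, -30, 0, 30, 60 mm; 3 mm dividers, sides and back reach z = 70 mm. Cartons stand on end in the slots, 6 mm apart, tops at z = 122 mm, bare above 70 mm.
- rack_lip (a point): Middle of the top inner edge of the rack's toe lip (rack x = -46 mm, z = 10 mm; the floor behind is at z = 4 mm). The cartons' front faces stand within 3 mm behind it, their back faces 89 mm further back. A carton pulled forward by its top pivots on its front foot edge behind this lip.
- rack_rail (a point): Middle of the 8 mm steel rail along the rack's front (rack x = -87 mm, z = 39 mm, along y). A carton tipped forward passes its balance point at about 37 degrees from upright (let go before that, it falls back) and comes to rest by itself leaning on this rail about 50 degrees from upright, foot still behind the lip.
- holder: Fixed orange returns holder on the table, open at the top; origin at the centre of its underside, its x axis along its slot. Slot inside 130 mm long (x), 38 mm wide (y); walls 3 mm thick, 46 mm high; floor 4 mm thick; a foot flange 146 x 62 mm, 3 mm thick.
- carton_1_center (a point): Another lime-green carton of the same size, without sticker, standing in the rack; the point is its centre. To be left in the rack.
- carton_2_center (a point): Another lime-green carton of the same size, without sticker, standing in the rack; the point is its centre. To be left in the rack.
- carton_3_center (a point): Another lime-green carton of the same size, without sticker, standing in the rack; the point is its centre. To be left in the rack.
- carton_4_center (a point): Another lime-green carton of the same size, without sticker, standing in the rack; the point is its centre. To be left in the rack.
- calculator: Grey calculator, 118 x 72 x 15 mm, a bystander; origin at the centre of its underside.
- stapler: Teal stapler, 125 x 30 x 55 mm, a bystander; origin at the centre of its underside.
- strip_pack: Banded pack of tablet strips, 46 x 83 x 26 mm, a bystander; origin at the centre of its underside.
- white_carton: White and orange carton, 88 x 121 x 85 mm, a bystander; origin at the centre of its underside.
- navy_carton: Navy and white carton, 75 x 63 x 83 mm, a bystander; origin at the centre of its underside.
- carton_due: The same stickered carton as carton_due_center; origin at the centre of one of its 118 x 89 mm faces, axes parallel to those of carton_due_center, which lies 12 mm along +z.
Not all that is in view belongs to the job. Leave any pink look-alike of the carton_due alone. Leave any red look-alike of the rack alone.

How it is judged:
By the outcome, as a careful person would: the job done as asked, in the order asked, and still so for the second after the job is handed in, with the robot touching nothing.
It also fails if it takes over 64 s, if anything falls off the work surface, if the arm or the gripper's body presses on something with over 40 N, if the wrist force passes 120 N, or if a joint passes its speed limit or range.

## Working session

There is one attempt and no reset: what is moved stays moved. The work goes in short steps, Python scripts to look and compute and a tool call to move; the robot and the scene stay as the last step left them, time stands still between calls to the robot, and variables do not carry over. Pictures are saved under pics/ and viewed, at most 10 in all, crops included, and the job is handed in when it is done.

Besides the shell and the picture viewer there is one more tool, called after ">>>" by a JSON object that holds its "fn" and its "kwargs". arm_command: Moves the arm, as the interface text tells. Shifts and turns lie within -1 to 1; 1 stands for 75 mm of shift or 180 degrees of turn. Its arguments: {"type":"object","properties":{"plan":{"type":"array","items":{"type":"array","items":{"type":"number"}}},"grip_force":{"type":"number"}},"required":["plan"]}

```bash
mkdir -p pics; ls
python3 - <<'E'
from station import r
import cv2
s=r.sense();print({k:(v if not hasattr(v,'tolist') else v.tolist()) for k,v in s.items()})
for c in("scene","top"):
    cv2.imwrite(f"pics/{c}0.png",r.camera(c))
    for n in("carton_due_center","rack","rack_lip","rack_rail","holder"):
        for f in("tip_of",):
            print(c,n,[( [round(float(a)) for a in d["at"]],round(d["score"],2)) for d in getattr(r,f)(c,n)[:5]])
print(r.sense()["clock"])
E
```

```text
pics
{'clock': 0.0, 'qpos': [-1.1905594736801166, 0.4179842283416132, -0.010308717683383194, 1.614167846086554, 0.004693527445300229, 1.110706978942023, -0.05296777608669552], 'qd': [0.0005428185017632482, 0.00023503409283327748, -0.0001190875646750459, 0.0017760756799153116, 0.00011982769952935461, 0.0007269766177036682, -2.824634148887861e-05], 'effort': [-0.0019294898811494932, -86.4462161064148, 0.6777432002127171, -43.48806023597717, 0.01900364295579493, 0.007585835410282016, 1.1150791010550165e-05], 'tool_pos': [255.703556712997, 569.9169833953243, 230.65650514239334], 'tool_rot': [-8.856596215315449e-05, 0.2092882070358052, 0.9778538032145477, -0.0006148907650134967], 'contact_force': [0.627035878724927, 0.3246215371473345, -1.1413217261786177], 'ft_torque': [-0.039059212616759, -0.020197843564505262, 0.016196037763823584], 'finger_force': 0.0, 'opening': 85.7394356057175}
scene carton_due_center [([580, 111, 64], 0.92), ([388, 228, 62], 0.64)]
scene rack [([494, -109, -1], 0.59), ([580, 147, 1], 0.56), ([584, 202, 64], 0.3)]
scene rack_lip [([538, 144, 10], 0.9), ([450, -110, 11], 0.7), ([579, 127, 65], 0.52)]
scene rack_rail [([416, -119, 37], 0.97), ([494, 144, 37], 0.76)]
scene holder [([505, -298, 0], 0.94)]
top carton_due_center [([579, 117, 63], 0.87), ([390, 225, 60], 0.76), ([363, 408, 3], 0.73)]
top rack [([582, 145, 0], 0.87), ([500, -112, -1], 0.58)]
top rack_lip [([533, 143, 10], 0.68), ([451, -113, 9], 0.62)]
top rack_rail [([407, -109, 42], 0.86), ([494, 147, 37], 0.79), ([520, 419, -5], 0.4)]
top holder [([503, -296, 0], 0.83)]
0.6
```

View pics/scene0.png

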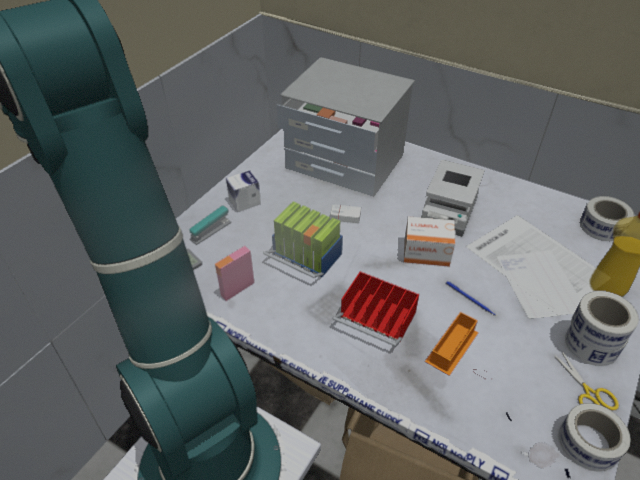

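View pics/top0.png

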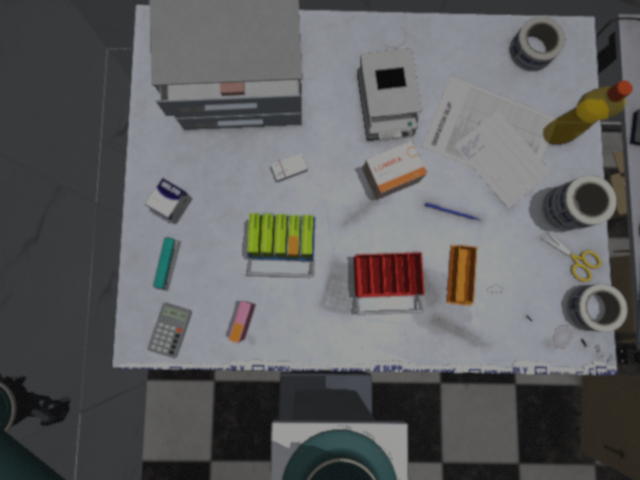

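In the scene view, these could be taken for the due carton:
- The stickered green carton at scene (312,235), top (293,245).
- The plain green cartons to its left and right, at (280–325,230).
- The pink look-alike with an orange patch at scene (235,272), top (240,320).

I choose the green one with the orange sticker, in the blue rack. The red rack at (375,305) is a decoy. I'll check the choice in a close crop.

```bash
cat > h.py <<'E'
import numpy as np, cv2
from station import r
from scipy.spatial.transform import Rotation as Ro
def ray(cam,uv,z,m=None):
    m=m or r.camera_model(cam); R=np.array(m["R"]);t=np.array(m["t"])
    p=cv2.undistortPoints(np.array(uv,float).reshape(-1,1,2),np.array(m["mtx"]),np.array(m["distortion"])).reshape(-1,2)
    d=np.c_[p,np.ones(len(p))]@R; c=-R.T@t
    return c+d*((z-c[2])/d[:,2])[:,None]
def proj(cam,X,m=None):
    m=m or r.camera_model(cam); R=np.array(m["R"])
    return cv2.projectPoints(np.array(X,float).reshape(-1,1,3),cv2.Rodrigues(R)[0],np.array(m["t"],float),np.array(m["mtx"]),np.array(m["distortion"]))[0].reshape(-1,2)
def pose():
    s=r.sense();q=s["tool_rot"];return np.array(s["tool_pos"]),Ro.from_quat([q[1],q[2],q[3],q[0]]),s
def tgt(xdir_yaw,tilt=0):
    """tool down, tool x at yaw (deg)"""
    a=np.radians(xdir_yaw);x=np.array([np.cos(a),np.sin(a),0]);z=np.array([0,0,-1.]);return Ro.from_matrix(np.c_[x,np.cross(z,x),z])
def delta(P,Q):
    p,R,s=pose();d=R.inv().apply(np.array(P)-p);w=(R.inv()*Q).as_rotvec()
    print("tool pos",p.round(1),"shift/75",(d/75).round(3),"turn/180",(np.degrees(w)/180).round(4),"t",round(s["clock"],2))
def rectfit(img,lo,hi,cam,z,box):
    h=cv2.cvtColor(img,cv2.COLOR_BGR2HSV);m=cv2.inRange(h,lo,hi);k=np.zeros_like(m);x0,y0,x1,y1=box;k[y0:y1,x0:x1]=m[y0:y1,x0:x1]
    uv=np.argwhere(k)[:,::-1].astype(np.float32);X=ray(cam,uv,z)[:,:2].astype(np.float32)
    return X
E
python3 - <<'E'
from h import *
a=cv2.imread("pics/scene0.png");b=cv2.imread("pics/top0.png")
def c(i,x,y,w,h,s):return cv2.resize(i[y:y+h,x:x+w],None,fx=s,fy=s,interpolation=cv2.INTER_CUBIC)
A=c(a,255,190,100,100,4);B=c(b,235,200,100,100,4);C=c(b,340,230,160,100,4)[:, -400:]
D=c(a,400,300,100,100,4)
cv2.imwrite("pics/crop1.png",cv2.resize(np.vstack([np.hstack([A,B]),np.hstack([D,C])]),(600,600)))
# orange holder rim & sticker in top view
X=rectfit(b,(8,120,90),(25,255,255),"top",46,(440,235,485,315));print("holder",cv2.minAreaRect(X))
X=rectfit(b,(5,120,90),(22,255,255),"top",122,(282,228,305,262));print("sticker",cv2.minAreaRect(X),np.median(X,0))
X=rectfit(b,(28,100,60),(50,255,255),"top",122,(240,205,320,265));print("greens",cv2.minAreaRect(X))
E
```

```text
holder ((499.2724304199219, -283.8544616699219), (61.519954681396484, 137.9967041015625), 84.54779815673828)
sticker ((552.8814697265625, 115.01729583740234), (38.11848831176758, 17.802528381347656), 0.9950205683708191) [551.85834 115.01916]
greens ((579.0637817382812, 144.90086364746094), (143.64088439941406, 89.26544189453125), 89.67372131347656)
```

View pics/crop1.png

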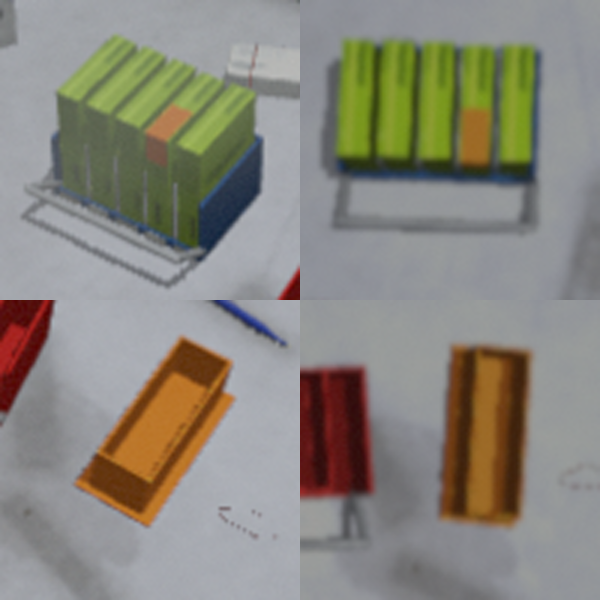

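The crop shows the green carton with the orange sticker second from the right in the blue rack, at top about (293,245), so the choice stands. The rail in front of the rack is clear. The holder at the right is empty and its slot is yawed about -5°.

```bash
python3 -c "
from h import *
delta([652,115,235],tgt(89.7))"
```

```text
tool pos [255.9 570.2 231.3] shift/75 [-7.304 -3.375 -0.049] turn/180 [-0.      0.      0.3674] t 0.6
```

>>> {"fn": "arm_command", "kwargs": {"plan": [[-1,-0.56,-0.26,0,0,0,0],[-1,-0.56,-0.26,0,0,0,0],[-1,-0.56,-0.26,0,0,0,0],[-1,-0.56,-0.26,0,0,0,0],[-1,-0.56,-0.26,0,0,0,0],[-1,-0.56,-0.26,0,0,0,0],[-1,-0.56,-0.26,0,0,0,0],[-1,-0.56,-0.26,0,0,0,0]], "grip_force": 40}}

```text
clock: 1.4
tool_pos: [499.6, 288.8, 231.6]
tool_rot: [0.0, 0.209, 0.978, 0.0]
contact_force: [0.2, 0.6, -0.0]
opening: 0.0
finger_force: 0.0
```

>>> {"fn": "arm_command", "kwargs": {"plan": [[-1,-0.56,-0.26,0,0,0,0],[-1,-0.56,-0.26,0,0,0,0],[-1,-0.56,-0.26,0,0,0,0],[-1,-0.56,-0.26,0,0,0,0],[-1,-0.56,-0.26,0,0,0,0],[-1,0,0,0,0,0,0.046],[-1,0,0,0,0,0,0.046],[-1,0,0,0,0,0,0.046]]}}

```text
clock: 2.2
tool_pos: [650.4, 115.0, 231.1]
tool_rot: [-0.0, 0.418, 0.909, -0.0]
contact_force: [0.3, 0.4, -0.1]
opening: 0.1
finger_force: 0.0
```

>>> {"fn": "arm_command", "kwargs": {"plan": [[-1,0,0,0,0,0,0.046],[-1,0,0,0,0,0,0.046],[-1,0,0,0,0,0,0.046],[-1,0,0,0,0,0,0.046],[-1,0,0,0,0,0,0.046],[-1,0,0,0,0,0,0],[-1,0,0,0,0,0,0]]}}

```text
clock: 2.9
tool_pos: [650.2, 115.6, 231.2]
tool_rot: [0.0, 0.708, 0.706, -0.0]
contact_force: [-0.8, -0.2, 0.0]
opening: -0.1
finger_force: 0.0
```

```bash
python3 -c "
from h import *
cv2.imwrite('pics/w1.png',r.camera('wrist'))
print([( [round(float(a),1) for a in d['at']],round(d['score'],2)) for d in r.tip_of('wrist','carton_due_center')])
delta([648,115,107],tgt(89.7));s=pose()[2];print(s['contact_force'],s['opening'])
m=r.camera_model('wrist');print(proj('wrist',[[623.5,103,122],[623.5,127,122],[623.5,115,122],[637,115,107]],m))
"
```

```text
[]
tool pos [650.2 115.4 231.3] shift/75 [-0.006 -0.03   1.657] turn/180 [0.     0.     0.0006] t 3.0
[0.30488342 0.26217694 0.31790491] -0.200925491227835
[[284.5051753  259.81030605]
 [283.2402206  225.40193997]
 [283.8759731  242.85455338]
 [305.2577722  235.92846064]]
```

View pics/w1.png

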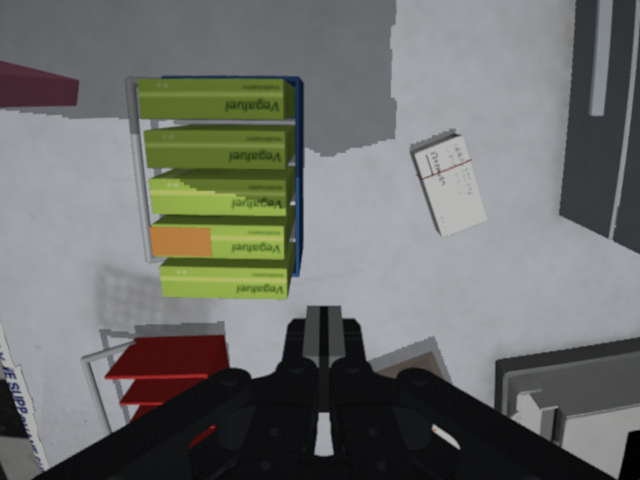

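The wrist view shows the stickered carton's top at columns 150–291, rows 224–257. That matches my projection in y, and its back edge is about x = 626. Space behind it is free, so I'll lower the shut fingers there and pull.

>>> {"fn": "arm_command", "kwargs": {"plan": [[-1,0,0.03,0.42,0,0,0],[-1,0,0,0.42,0,0,0],[-1,0,0,0.42,0,0,0],[-1,0,0,0.4,0,0,0],[-1,0,0,0,0,0,0]]}}

```text
clock: 3.5
tool_pos: [650.4, 115.0, 103.1]
tool_rot: [-0.002, 0.709, 0.705, -0.002]
contact_force: [-0.3, 0.4, -0.1]
opening: -0.2
finger_force: 0.0
```

>>> {"fn": "arm_command", "kwargs": {"plan": [[-1,0,-0.06,0,0,0,0],[-1,0,-0.06,0,0,0,0],[-1,0,-0.03,0,0,0,0],[-1,0,-0.03,0,0,0,0]]}}

```text
clock: 3.9
tool_pos: [639.2, 115.7, 108.1]
tool_rot: [0.0, 0.709, 0.705, 0.001]
contact_force: [-0.1, 0.2, 0.4]
opening: 0.1
finger_force: 0.0
```

>>> {"fn": "arm_command", "kwargs": {"plan": [[-1,0,-0.14,-0.08,0,0,0],[-1,0,-0.14,-0.09,0,0,0],[-1,0,-0.15,-0.07,0,0,0],[-1,0,-0.15,-0.07,0,0,0],[-1,0,0,0,0,0,0]]}}

```text
clock: 4.4
tool_pos: [594.4, 116.1, 131.2]
tool_rot: [-0.0, 0.709, 0.705, 0.0]
contact_force: [0.8, -0.4, 0.6]
opening: 0.3
finger_force: 0.1
```

```bash
python3 -c "
from h import *
w=r.camera('wrist');a=r.camera('scene')
A=cv2.resize(a[190:290,255:355],(400,400),interpolation=cv2.INTER_CUBIC)
B=cv2.resize(w[:400,100:400],(300,400))
cv2.imwrite('pics/c2.png',np.hstack([A,B]))
print(pose()[0],pose()[2]['contact_force'])
"
```

```text
[595.45493465 116.01139976 130.45262899] [0.09093145 0.6875401  0.29133816]
```

View pics/c2.png

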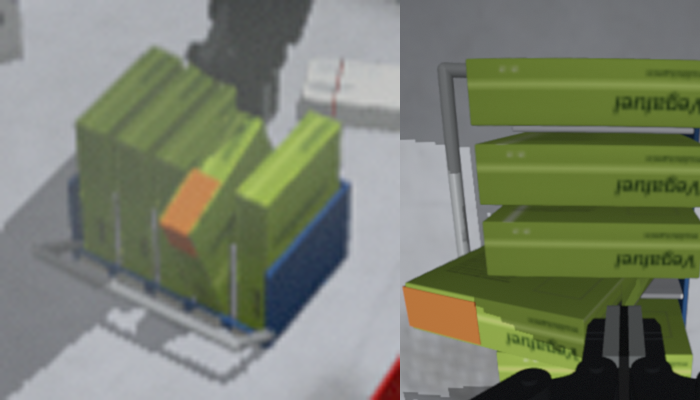

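The carton is tipping about its foot, with the sticker edge forward at crop (190,205). The neighbours are still standing, so I'll carry on along the arc.

>>> {"fn": "arm_command", "kwargs": {"plan": [[-1,0,-0.15,-0.05,0,0,0],[-1,0,-0.15,-0.05,0,0,0],[-1,0,-0.12,-0.01,0,0,0],[-1,0,-0.12,-0.01,0,0,0],[-1,0,-0.1,0,0,0,0],[-1,0,-0.1,0,0,0,0],[-1,0,-0.05,0,0,0,0],[-1,0,0,0,0,0,0]]}}

```text
clock: 5.3
tool_pos: [535.9, 116.3, 139.1]
tool_rot: [-0.0, 0.71, 0.705, -0.0]
contact_force: [0.3, 0.4, -0.4]
opening: 0.3
finger_force: 0.0
```

```bash
python3 -c "
from h import *
w=r.camera('wrist');a=r.camera('scene')
A=cv2.resize(a[190:290,255:355],(400,400),interpolation=cv2.INTER_CUBIC)
B=cv2.resize(w[:400,0:400],(400,400))
cv2.imwrite('pics/c3.png',np.hstack([A,B]))
print(pose()[0],pose()[2]['contact_force'])
print([( [round(float(a),1) for a in d['at']],round(d['score'],2)) for d in r.tip_of('scene','carton_due_center')])
"
```

```text
[536.41868989 116.23159887 139.08142502] [-0.12660542  0.47184878 -0.08291963]
[([386.6, 230.9, 63.4], 0.88), ([524.5, 112.4, 78.7], 0.75)]
```

View pics/c3.png

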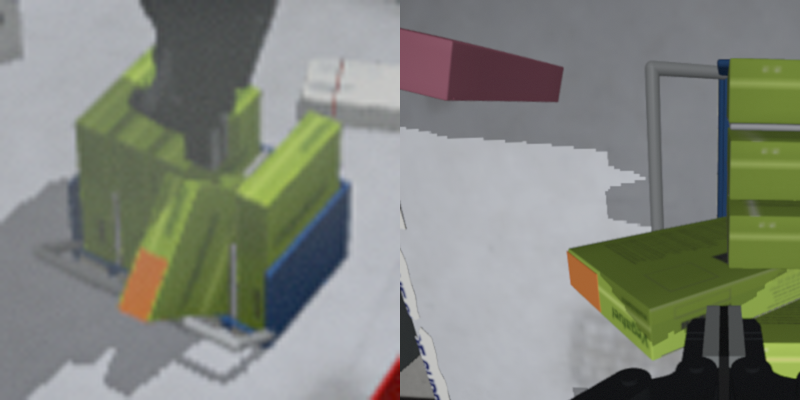

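The carton now leans on the rail, with the sticker edge at scene crop (140,285). The network puts its centre at (524,112,79), which is about 50° from upright. I'll rise, turn the tool and measure.

>>> {"fn": "arm_command", "kwargs": {"plan": [[-1,0,0.05,-0.5,0,0,0],[-1,0,0,-0.5,0,0,-0.045],[0,0,0,-0.5,0,0,-0.045],[0,0,0,-0.3,0,0,-0.045],[0,0,0,0,0,0,-0.045],[0,0,0,0,0,0,-0.045],[0,0,0,0,0,0,-0.045],[0,0,0,0,0,0,-0.045]]}}

```text
clock: 6.25
tool_pos: [540.2, 116.1, 274.0]
tool_rot: [0.0, 0.287, 0.958, -0.0]
contact_force: [0.3, -0.3, 0.4]
opening: 42.8
finger_force: 0.0
```

>>> {"fn": "arm_command", "kwargs": {"plan": [[0,0,0,0,0,0,-0.045],[0,0,0,0,0,0,-0.045],[0,0,0,0,0,0,-0.045],[0,0,0,0,0,0,-0.046],[0,0,0,0,0,0,0],[0,0,0,0,0,0,0]]}}

```text
clock: 6.85
tool_pos: [540.2, 116.0, 274.0]
tool_rot: [-0.0, 0.012, 1.0, -0.0]
contact_force: [-0.2, -0.2, 0.3]
opening: 42.8
finger_force: 0.0
```

```bash
python3 -c "
from h import *
m=r.camera_model('wrist');w=r.camera('wrist');cv2.imwrite('pics/w4.png',w)
p,R,s=pose();print(p,R.as_matrix().round(3).tolist(),s['qpos'],s['opening'])
for n in('carton_due_center','rack_rail','rack_lip'):print(n,[( [round(float(a),1) for a in d['at']],round(d['score'],2)) for d in r.tip_of('wrist',n)])
px=535.5;z0=4;t=np.radians(50);y=115.5
C=[(px-s_*np.sin(t)+w_*np.cos(t),y+e,z0+s_*np.cos(t)+w_*np.sin(t)) for s_ in(0,118) for w_ in(0,89) for e in(-12,12)]
print(np.c_[np.array(C).round(),proj('wrist',C,m).round(1)])
"
```

```text
[540.10989254 116.0501069  274.01075137] [[-1.0, 0.024, -0.0], [0.024, 1.0, -0.0], [-0.0, -0.0, -1.0]] [-0.48141503  0.25178936  0.25601441  1.75399214 -0.06917836  1.14463119
  1.34207438] 42.73655715793924
carton_due_center [([387.0, 227.6, 61.6], 0.65)]
rack_rail [([412.7, -116.7, 36.9], 0.88), ([495.1, 150.7, 37.9], 0.7)]
rack_lip [([533.0, 147.9, 11.5], 0.85), ([452.0, -111.9, 8.4], 0.8)]
[[536.  104.    4.  309.8 188.1]
 [536.  128.    4.  333.  187.5]
 [593.  104.   72.  309.7 263.8]
 [593.  128.   72.  335.8 263.2]
 [445.  104.   80.  303.   93.8]
 [445.  128.   80.  333.2  93. ]
 [502.  104.  148.  301.4 180. ]
 [502.  128.  148.  337.2 179.1]]
```

View pics/w4.png

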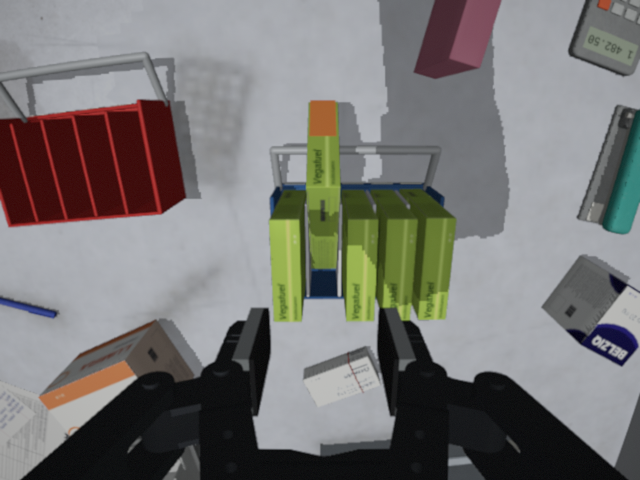

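The wrist view shows the carton leaning out over the rail. Its sticker edge is at rows 100–135, cols 308–338, and its foot is in the slot at (322,268). The other four cartons are standing. My predicted corners sit about 5 px to the left and 7 px above the observed ones, so I'll check the camera bias against the TCP.

```bash
cat >> h.py <<'E'
def tilted(yaw,tilt): return tgt(yaw)*Ro.from_rotvec([0,np.radians(tilt),0])
E
python3 -c "
from h import *
p,R,s=pose()
print(proj('wrist',[p,p+R.apply([0,21.4,-10]),p+R.apply([0,-21.4,-10])]))
delta([531,117.5,163],tilted(179.7,20))
delta([540,117.5,274],tilted(179.7,20))
"
```

```text
[[320.22595514 325.99958351]
 [376.15050578 339.28030596]
 [263.97317841 339.28605362]]
tool pos [540.  116.2 274. ] shift/75 [0.12  0.015 1.481] turn/180 [ 0.0009  0.1111 -0.0052] t 7.05
tool pos [540.  116.2 274. ] shift/75 [0.    0.017 0.001] turn/180 [ 0.0009  0.1111 -0.0052] t 7.05
```

>>> {"fn": "arm_command", "kwargs": {"plan": [[0,0.04,0.02,0.5,0,0,-0.005],[0,0.04,0,0.5,0,0,0],[0,0.04,0,0.48,0,0,0],[0,0,0,0,0,0.037,0],[0,0,0,0,0,0.037,0],[0,0,0,0,0,0.037,0],[0,0,0,0,0,0,0],[0,0,0,0,0,0,0]]}}

```text
clock: 7.85
tool_pos: [531.2, 117.6, 162.4]
tool_rot: [-0.173, 0.003, 0.985, -0.0]
contact_force: [-1.0, -0.2, -0.3]
opening: 42.8
finger_force: 0.0
```

```bash
python3 -c "
from h import *
m=r.camera_model('wrist');w=r.camera('wrist')
p,R,s=pose();print(p,R.as_matrix().round(3).tolist(),s['qpos'].round(2),s['contact_force'])
px=537.5;z0=4;t=np.radians(50);y=117.5
C=[(px-s_*np.sin(t)+w_*np.cos(t),y+e,z0+s_*np.cos(t)+w_*np.sin(t)) for s_ in(0,118) for w_ in(0,89) for e in(-12,12)]
P=proj('wrist',C,m);print(P.round())
for a in P:cv2.circle(w,tuple(int(v) for v in a.round()),3,(255,0,255),1)
cv2.imwrite('pics/w5.png',w)
delta([507.5,117.5,97.6],tilted(179.7,20))
"
```

```text
[530.87796311 117.78272044 162.85941133] [[-0.94, 0.005, -0.34], [0.004, 1.0, 0.001], [0.34, -0.001, -0.94]] [-0.39  0.55  0.22  1.64 -0.18  1.31  1.46] [ 0.02851993 -0.03768645 -0.14639574]
[[307. 298.]
 [337. 298.]
 [303. 400.]
 [341. 400.]
 [301. 164.]
 [340. 164.]
 [293. 259.]
 [347. 259.]]
tool pos [530.9 117.8 162.9] shift/75 [-0.003 -0.005  0.924] turn/180 [-0.0002  0.0006  0.0001] t 7.9
```

View pics/w5.png

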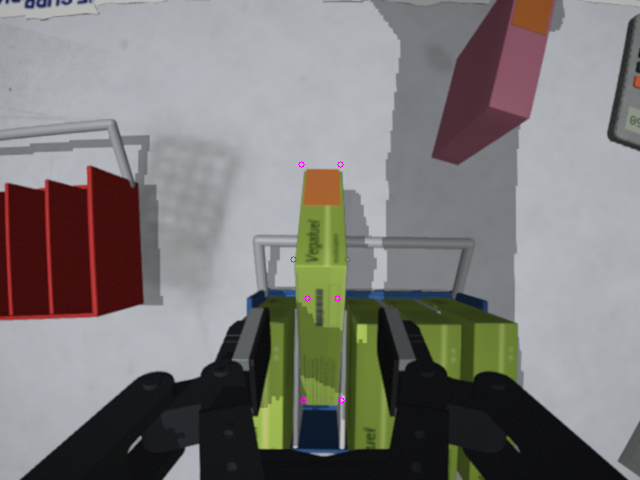

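The overlay matches to within about 6 px: the back top edge is at cols 295–348, row 265, and the fingers' midpoint is col 324. I'll go down and grip.

>>> {"fn": "arm_command", "kwargs": {"plan": [[0,0,-0.01,0.23,0,0,0],[0,0,0,0.23,0,0,0],[0,0,0,0.23,0,0,0],[0,0,0,0.23,0,0,0],[0,0,0,0,0,0,0]], "grip_force": 40}}

```text
clock: 8.4
tool_pos: [505.7, 117.3, 97.5]
tool_rot: [-0.174, 0.002, 0.985, 0.0]
contact_force: [-0.7, -0.1, -0.4]
opening: 42.7
finger_force: 0.0
```

>>> {"fn": "arm_command", "kwargs": {"plan": [[-1,0,0,0,0,0,0],[-1,0,0,0,0,0,0],[-1,0,0,0,0,0,0],[-1,0,0,0,0,0,0],[-1,0,0,0,0,0,0],[-1,0,0,0,0,0,0]]}}

```text
clock: 9.0
tool_pos: [508.1, 117.2, 99.1]
tool_rot: [-0.173, 0.002, 0.985, 0.001]
contact_force: [-1.0, 0.2, 8.5]
opening: 23.4
finger_force: 42.1
```

>>> {"fn": "arm_command", "kwargs": {"plan": [[-1,0.03,0,-0.09,0,0,0],[-1,0.05,0,-0.15,0,0,0],[-1,0.1,0,-0.28,0,0,0],[-1,0.1,0,-0.28,0,0,0],[-1,0.15,0,-0.42,0,0,0],[-1,0.15,0,-0.42,0,0,0],[-1,0.15,0,-0.42,0,0,0],[-1,0,0,0,0,0,0]]}}

```text
clock: 9.8
tool_pos: [510.4, 117.2, 267.1]
tool_rot: [-0.17, 0.002, 0.985, 0.001]
contact_force: [0.6, 0.1, -0.7]
opening: 23.4
finger_force: 41.2
```

```bash
python3 -c "
from h import *
w=r.camera('wrist');a=r.camera('scene')
p,R,s=pose();print(p,R.as_matrix().round(3).tolist(),s['qpos'].round(2),s['contact_force'],s['opening'],s['clock'])
A=cv2.resize(a[130:330,220:370],(300,400),interpolation=cv2.INTER_CUBIC)
B=cv2.resize(w,(500,375));B=np.vstack([B,np.zeros((25,500,3),np.uint8)])
cv2.imwrite('pics/c6.png',np.hstack([A,B]))
t=r.camera('top');X=rectfit(t,(8,120,90),(25,255,255),'top',46,(435,230,490,318));
m=r.camera_model('top')
for n in ('holder',):
  print([( [round(float(a),1) for a in d['at']],round(d['score'],2)) for d in r.tip_of('wrist',n)])
"
```

```text
[508.96024148 117.1007883  263.2194777 ] [[-0.94, 0.004, -0.34], [0.004, 1.0, 0.002], [0.34, 0.0, -0.94]] [-0.41  0.41  0.23  1.61 -0.16  1.48  1.43] [-0.1302109  -0.24829623 -1.61894623] 23.518302742218147 9.9
[]
```

View pics/c6.png

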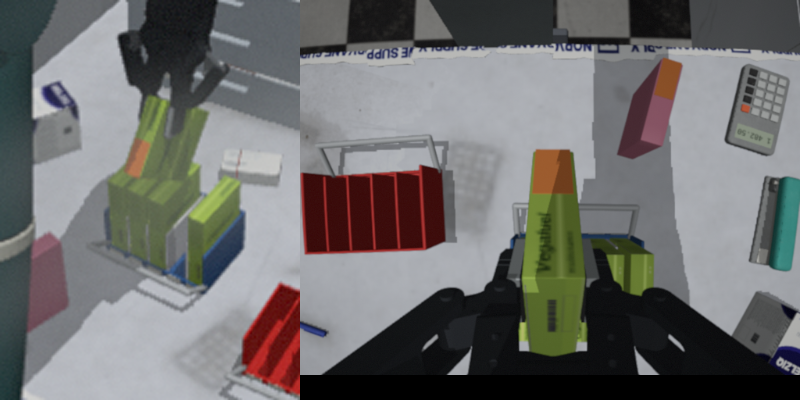

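The carton is lifted clear at scene crop (150,140), well gripped, with the other four cartons standing. Next I'll fit the holder's pose to its silhouette in both fixed views, and measure the carton's angle in the grip.

```bash
cat > fit.py <<'E'
from h import *
from scipy.optimize import minimize
def box(l,w,z0,z1):return np.array([(a*l/2,b*w/2,c) for a in(-1,1) for b in(-1,1) for c in(z0,z1)])
parts=[box(146,62,0,3),box(136,44,0,46)]
for cams in (("top",),("scene",),("top","scene")):
    D=[]
    for c in cams:
        im=cv2.imread(f"pics/{c}0.png");h=cv2.inRange(cv2.cvtColor(im,cv2.COLOR_BGR2HSV),(5,110,40),(28,255,255))
        b=dict(top=(435,230,490,318),scene=(415,300,490,385))[c];m=np.zeros_like(h);m[b[1]:b[3],b[0]:b[2]]=h[b[1]:b[3],b[0]:b[2]]
        m=cv2.morphologyEx(m,cv2.MORPH_CLOSE,np.ones((5,5)));D.append((r.camera_model(c),m>0))
    def cost(v,out=False):
        a=np.radians(v[2]);R=np.array([[np.cos(a),-np.sin(a),0],[np.sin(a),np.cos(a),0],[0,0,1]]);e=0
        for mod,m in D:
            k=np.zeros((480*4,640*4),np.uint8)
            for p in parts:
                uv=proj(None,p@R.T+[v[0],v[1],0],mod);cv2.fillConvexPoly(k,cv2.convexHull(((uv+.5)*4).round().astype(np.int32)),255)
            k=cv2.resize(k,(640,480),interpolation=cv2.INTER_AREA)/255.
            e+=np.abs(k-m).sum()/m.sum()
        return e
    o=minimize(cost,[504,-297,-5],method="Nelder-Mead",options=dict(initial_simplex=[[504,-297,-5],[510,-297,-5],[504,-290,-5],[504,-297,0]],xatol=.05))
    print(cams,o.x.round(2),round(o.fun,3))
E
python3 fit.py
python3 - <<'E'
from h import *
m=r.camera_model('wrist');w=r.camera('wrist');cv2.imwrite('pics/w7.png',w)
p,R,s=pose()
g=cv2.GaussianBlur(w,(3,3),0).astype(float)
hsv=cv2.cvtColor(w,cv2.COLOR_BGR2HSV)
for c in(300,315,340,350):
    col=g[:,c-2:c+3].mean(1);d=np.abs(np.diff(col,axis=0)).sum(1)
    pk=[i for i in range(150,478) if d[i]>18 and d[i]==d[max(0,i-4):i+5].max()];print(c,[(i,int(d[i])) for i in pk])
# predicted, rigid since grasp (TCP then 508.1,117.2,99.1 ; tilt 20)
g0=np.array([508.1,117.2,99.1]);R0=tilted(179.7,20);t=np.radians(50)
for px in(535.5,538):
  C=[(px-a*np.sin(t)+b*np.cos(t),117.2,4+a*np.cos(t)+b*np.sin(t)) for a,b in((118,0),(118,89),(0,89))]
  L=R0.inv().apply(np.array(C)-g0);print(L.round(1).tolist());print(proj('wrist',p+R.apply(L),m).round(1).tolist())
E
```

```text
('top',) [ 501.2  -293.55   -5.24] 0.106
('scene',) [ 502.82 -293.85   -4.88] 0.063
('top', 'scene') [ 502.53 -294.24   -5.16] 0.168
300 [(193, 47), (247, 30), (353, 26), (374, 37), (451, 57)]
315 [(190, 71), (247, 30), (272, 39), (282, 24), (287, 22), (302, 19), (333, 27), (339, 18), (345, 32), (454, 58)]
340 [(191, 102), (247, 23), (452, 62)]
350 [(194, 43), (450, 77)]
[[52.6, -0.3, 39.6], [22.2, -0.0, -44.0], [-88.7, 0.4, -3.6]]
[[319.7, 179.4], [318.8, 337.3], [321.5, 490.1]]
[[50.3, -0.3, 38.8], [19.8, -0.0, -44.9], [-91.1, 0.5, -4.5]]
[[319.8, 184.8], [318.8, 346.1], [321.5, 495.0]]
```

The holder is at (502.5,-294.5), yaw -5.1°. The carton sits in the grip as planned: the rows match apart from the known bias of about 6 px, and the palm hides the foot end. The target TCP is (478.7,-293,58.5) at tilt -20°.

```bash
python3 -c "
from h import *
delta([478.7,-293.5,220],tilted(174.9,-20))"
```

```text
tool pos [508.4 117.  261.5] shift/75 [ 0.161 -5.475  0.651] turn/180 [-2.000e-04 -2.223e-01  2.760e-02] t 10.05
```

>>> {"fn": "arm_command", "kwargs": {"plan": [[-1,0,-0.25,0,0,0,0],[-1,0.02,-0.55,0.05,0,0,0],[-1,0.02,-0.55,0.07,0,0,0],[-1,0.02,-0.55,0.07,0,0,0],[-1,0.02,-0.55,0.07,0,0,0],[-1,0.02,-0.55,0.07,0,0,0],[-1,0.02,-0.55,0.08,0,0,0],[-1,0.02,-0.55,0.08,0,0,0]]}}

```text
clock: 10.85
tool_pos: [484.1, -192.6, 230.6]
tool_rot: [-0.174, 0.002, 0.985, 0.0]
contact_force: [0.7, 0.0, 0.1]
opening: 23.4
finger_force: 41.2
```

>>> {"fn": "arm_command", "kwargs": {"plan": [[-1,0.02,-0.55,0.08,0,0,0],[-1,0.01,-0.55,0.08,0,0,0],[-1,0,-0.27,0,0,0,0],[-1,0,0,0,0,-0.037,0.005],[-1,0,0,0,0,-0.037,0.005],[-1,0,0,0,0,-0.037,0.005],[-1,0,0,0,0,-0.037,0.005],[-1,0,0,0,0,-0.037,0.005]]}}

```text
clock: 11.65
tool_pos: [477.7, -293.8, 220.6]
tool_rot: [0.118, 0.041, 0.992, -0.008]
contact_force: [1.5, -1.0, -1.2]
opening: 23.3
finger_force: 41.2
```

>>> {"fn": "arm_command", "kwargs": {"plan": [[-1,0,0,0,0,-0.037,0.003],[-1,0,0,0,0,0,0],[-1,0,0,0,0,0,0]]}}

```text
clock: 11.95
tool_pos: [477.7, -293.5, 220.5]
tool_rot: [0.173, 0.045, 0.984, -0.009]
contact_force: [0.5, -0.5, -0.6]
opening: 23.1
finger_force: 41.2
```

Run:
```python
from h import *
delta([478.7,-293.5,110],tilted(174.9,-20))
p,R,s=pose();print(s['opening'],s['contact_force'],R.as_matrix().round(3).tolist())
# predicted vs seen carton in scene & top views
o=p+R.apply([-19,0,17.5]);print('centre',o)
a=np.radians(-5.1);ex=np.array([np.cos(a),np.sin(a),0]);ey=np.array([-ex[1],ex[0],0])
C=[o+i*59*ex+j*12*ey+k*44.5*np.array([0,0,1]) for i in(-1,1) for j in(-1,1) for k in(-1,1)]
ims=[]
for c,S in(('scene',(380,230)),('top',(400,200))):
    im=r.camera(c);P=proj(c,C);x,y=P.mean(0).astype(int);x0=max(0,min(640-130,x-65));y0=max(0,min(480-130,y-50))
    cr=cv2.resize(im[y0:y0+130,x0:x0+130],(400,400),interpolation=cv2.INTER_CUBIC)
    for q in P:cv2.circle(cr,tuple(((q-[x0,y0])*400/130).astype(int).tolist()),3,(255,0,255),1)
    ims.append(cr)
cv2.imwrite('pics/c8.png',np.hstack(ims))
```

```text
tool pos [ 477.7 -293.5  220.5] shift/75 [0.489 0.004 1.391] turn/180 [-0.0007 -0.0005 -0.0005] t 11.95
23.09015637861071 [ 0.54866293 -0.48363549 -0.64730019] [[-0.936, 0.091, 0.339], [0.085, 0.996, -0.033], [-0.34, -0.002, -0.94]]
centre [ 501.38669448 -295.69067093  210.56246522]
```

View pics/c8.png

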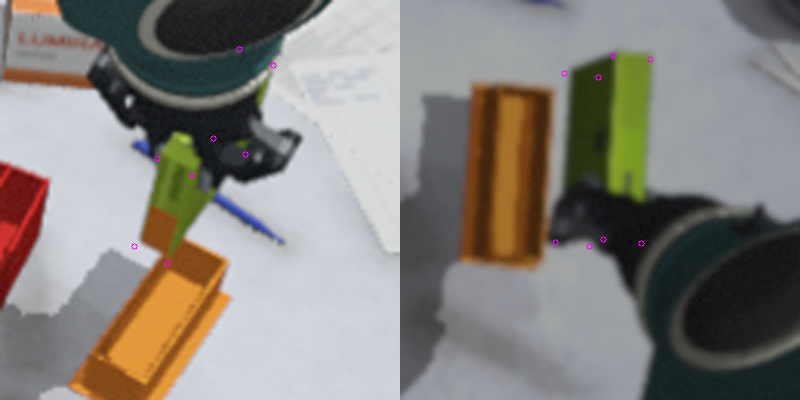

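The carton hangs above the holder, sticker edge low towards the robot at scene crop (160,235). It looks pitched a few degrees from my prediction, so I'll fit its pitch to both fixed views.

```bash
cat > fit2.py <<'E'
from h import *
from scipy.optimize import minimize
p,R,s=pose();o0=p+R.apply([-19,0,17.5]);D=[]
for c in("scene","top"):
    im=r.camera(c);h=cv2.cvtColor(im,cv2.COLOR_BGR2HSV);mod=r.camera_model(c)
    car=cv2.inRange(h,(26,90,40),(52,255,255))>0
    bg=(h[...,1]<70)&(h[...,2]>95)   # table / paper
    k=np.zeros(car.shape,bool);x,y=proj(c,o0,mod)[0].astype(int);k[max(0,y-60):y+60,max(0,x-60):x+60]=True
    D.append((mod,car&k,bg&k));print(c,(car&k).sum())
def cost(v):
    # v: dx,dy,dz,pitch,yaw (deg)
    M=Ro.from_euler("ZY",[v[4],v[3]],degrees=True)
    X=M.apply([(i*59,j*12,k*44.5) for i in(-1,1) for j in(-1,1) for k in(-1,1)])+o0+v[:3];e=0
    for mod,car,bg in D:
        k=np.zeros((1920,2560),np.uint8);cv2.fillConvexPoly(k,cv2.convexHull(((proj(None,X,mod)+.5)*4).round().astype(np.int32)),255)
        k=cv2.resize(k,(640,480),interpolation=cv2.INTER_AREA)/255.;e+=((1-k)*car).sum()+(k*bg).sum()
    return e+.05*np.sum(np.square(v[:3]))+.3*(v[4]+5.1)**2
for p0 in(-8,0,8):
    x0=np.array([0,0,0,p0,-5.1]);S=[x0]+[x0+d for d in np.diag([5,5,5,6,3])]
    o=minimize(cost,x0,method="Nelder-Mead",options=dict(initial_simplex=S,maxiter=400));print(p0,o.x.round(2),round(o.fun,1))
print("centre0",o0.round(1))
E
python3 fit2.py
```

```text
scene 427
top 1018
-8 [ 2.    1.75  6.04 -2.23 -3.6 ] 224.1
0 [ 2.67  1.82  5.09 -2.6  -3.81] 226.7
8 [ 2.42  1.96  5.99 -1.43 -3.17] 223.8
centre0 [ 502.6 -295.4  210.6]
```

```bash
cat >> fit2.py <<'E'
def parts(v):
    M=Ro.from_euler("ZY",[v[4],v[3]],degrees=True);X=M.apply([(i*59,j*12,k*44.5) for i in(-1,1) for j in(-1,1) for k in(-1,1)])+o0+v[:3]
    for mod,car,bg in D:
        k=np.zeros((480,640),np.uint8);P=proj(None,X,mod);cv2.fillConvexPoly(k,cv2.convexHull(P.round().astype(np.int32)),1)
        out=car&(k==0);inn=bg&(k>0)
        f=lambda q:(int(q.sum()),np.argwhere(q).mean(0).round().tolist()[::-1],np.argwhere(q).std(0).round().tolist()[::-1]) if q.any() else 0
        print("hull",k.sum(),"P",P.round().astype(int).tolist(),"carout",f(out),"bgin",f(inn))
        n,l,st,ce=cv2.connectedComponentsWithStats(car.astype(np.uint8));print(st[1:][st[1:,4]>15].tolist())
parts(o.x)
E
python3 fit2.py | tail -4
```

```text
hull 1332 P [[459, 318], [466, 290], [448, 313], [455, 285], [482, 281], [491, 253], [472, 276], [480, 248]] carout (11, [480.0, 275.0], [11.0, 8.0]) bgin (117, [472.0, 276.0], [13.0, 18.0])
[[452, 278, 21, 40, 401]]
hull 1801 P [[489, 296], [507, 296], [478, 295], [494, 295], [491, 240], [508, 235], [480, 239], [496, 234]] carout 0 bgin (171, [491.0, 255.0], [12.0, 15.0])
[[481, 235, 27, 49, 1019]]
```

```bash
sed -i 's|^    bg=.*|    z0=cv2.imread(f"pics/{c}0.png");bg=np.abs(im.astype(int)-z0).max(2)<14;car\|=(cv2.inRange(h,(5,110,60),(25,255,255))>0)\&~bg\&(c=="scene")|' fit2.py; python3 fit2.py
```

```text
scene 1473
top 1022
-8 [ 2.01 -0.74  0.32  1.12 -5.74] 941.8
0 [ 2.65  0.    2.65 -0.42 -5.11] 940.1
8 [ 2.68  0.05  2.59 -1.18 -4.79] 938.4
centre0 [ 502.7 -295.1  210.5]
hull 1396 P [[458, 320], [466, 292], [448, 314], [455, 286], [484, 283], [492, 255], [473, 278], [481, 250]] carout (916, [454.0, 320.0], [17.0, 30.0]) bgin (15, [474.0, 290.0], [12.0, 23.0])
[[409, 235, 14, 6, 55], [409, 259, 25, 5, 82], [438, 278, 40, 68, 1309]]
hull 1789 P [[489, 296], [506, 295], [477, 295], [493, 294], [492, 241], [509, 235], [481, 239], [497, 234]] carout 0 bgin (40, [493.0, 257.0], [14.0, 14.0])
[[481, 235, 27, 50, 1022]]
```

```bash
sed -i 's|;car|=.*$||' fit2.py; sed -i 's|bg=np.abs(im.astype(int)-z0).max(2)<14.*|bg=np.abs(im.astype(int)-z0).max(2)<14|' fit2.py
cat >> fit2.py <<'E'
for (mod,car,bg),(x0,x1,y0,y1) in zip(D,((444,496,262,324),(474,514,230,290))):
    for y in range(y0,y1,2):print(y,"".join("G" if car[y,x] else "." if bg[y,x] else "#" for x in range(x0,x1)))
E
python3 fit2.py
```

```text
scene 424
top 1025
-8 [ 2.67 -0.32  1.52 -0.01 -5.71] 32.6
0 [ 3.15  0.16  3.31  0.1  -5.18] 28.8
8 [ 3.02  0.65  4.36 -1.24 -4.85] 27.0
centre0 [ 502.5 -295.1  210.6]
hull 1467 P [[458, 319], [466, 291], [447, 313], [454, 285], [484, 283], [492, 254], [473, 278], [481, 249]] carout 0 bgin (24, [466.0, 291.0], [16.0, 19.0])
[[452, 278, 21, 40, 399]]
hull 1782 P [[489, 296], [506, 295], [477, 294], [493, 294], [492, 240], [509, 235], [481, 239], [497, 234]] carout 0 bgin (44, [491.0, 257.0], [14.0, 13.0])
[[481, 235, 27, 49, 1025]]
262 ############################################GG######
264 ###########################################GG#######
266 ##########################################GG########
268 .#########################################GG########
270 ####################################################
272 ############################################.#######
274 ####################################################
276 #############################################.######
278 #####.##########GGG#################################
280 #####.########GGGGGGGG########################
[... 1906 characters left out ...]
GGGGGGGGGG#......
262 ......##GGGGGGGG###GGGGGGGGGGGGGG#......
264 ......##GGGGGGGG###GGGGGGGGGGGGGG#......
266 ......##GGGGGGGGG#GGGGGGGGGGGGGGG#......
268 .....###GGGGGGGGGGGGGGGGGGGGGGGGG#......
270 .....###GGGGGGGGGGGGGGGGGGGGGGGGG#......
272 .....##GGGGGGGGGGGGGGGGGGGGGGGGG##......
274 .....##GGGGG####GGGGGGGGGGGGGGGG#.......
276 .....##GGG########GGGGGGGGGGGGGG#.......
278 .....##############GGGGGGGGGGGGG##......
280 ....################GGGGGGGGGGGGG#######
282 ...########################GGGGGG#######
284 ..######################################
286 .#######################################
288 ########################################sed: -e expression #1, char 13: unknown option to 's'
```

Both views put the pitch within about 2° of level and the centre at about (505,-295). That fits the 130 × 38 slot, so I'll go down.

>>> {"fn": "arm_command", "kwargs": {"plan": [[-1,0.19,0.01,0.46,0,-0.008,0],[-1,0.17,0,0.46,0,0,0],[-1,0.17,0,0.46,0,0,0],[-1,0,0,0,0,0,0],[-1,0,0,0,0,0,0]]}}

```text
clock: 12.95
tool_pos: [478.4, -292.9, 110.4]
tool_rot: [0.186, 0.045, 0.982, -0.009]
contact_force: [0.4, -0.5, -0.6]
opening: 23.2
finger_force: 41.1
```

>>> {"fn": "arm_command", "kwargs": {"plan": [[-1,0.05,0,0.14,0,0,0],[-1,0.05,0,0.14,0,0,0],[-1,0.05,0,0.12,0,0,0],[-1,0,0,0,0,0,0]]}}

```text
clock: 13.35
tool_pos: [479.9, -293.4, 79.7]
tool_rot: [0.187, 0.044, 0.981, -0.01]
contact_force: [-0.3, -0.2, -0.5]
opening: 23.3
finger_force: 41.3
```

>>> {"fn": "arm_command", "kwargs": {"plan": [[-1,0.05,0,0.06,0,0,0],[-1,0.04,0,0.07,0,0,0],[-1,0.03,0,0.07,0,0,0],[-1,0,0,0,0,0,0]]}}

```text
clock: 13.75
tool_pos: [476.1, -293.1, 61.9]
tool_rot: [0.186, 0.044, 0.981, -0.01]
contact_force: [-6.4, 0.4, 4.1]
opening: 23.3
finger_force: 42.2
```

>>> {"fn": "arm_command", "kwargs": {"plan": [[-1,0.03,0,-0.02,0,0,0],[-1,0.02,0,-0.01,0,0,0],[-1,0,0,0,0,0,0]]}}

```text
clock: 14.05
tool_pos: [472.0, -292.1, 62.1]
tool_rot: [0.186, 0.044, 0.981, -0.01]
contact_force: [-0.4, 0.1, -0.7]
opening: 23.5
finger_force: 41.3
```

Run:
```python
from h import *
p,R,s=pose();print(p,s['contact_force'],s['ft_torque'],s['opening'])
a=r.camera('scene');t=r.camera('top');print(r.tip_of('scene','carton_due_center')[:2],r.tip_of('top','carton_due_center')[:2])
h=cv2.cvtColor(t,cv2.COLOR_BGR2HSV)
for y in range(238,312,3):print(y,"".join("G" if 26<=q[0]<=52 and q[1]>90 else "O" if 5<=q[0]<26 and q[1]>110 else "." if q[2]>95 and q[1]<70 else "#" for q in h[y,440:490]))
```

```text
[ 472.03668253 -292.10503772   62.13795167] [-0.39672944  0.1157028  -0.70489144] [0.04653994 0.44764836 0.07598977] 23.542522857653424
[{'at': [503.7, -300.8, 71.1], 'score': 0.77}, {'at': [501.0, -296.4, 1.2], 'score': 0.18}] [{'at': [387.5, 226.2, 60.3], 'score': 0.86}, {'at': [501.4, -291.9, 70.9], 'score': 0.7}]
238 ..................................................
241 ..................................................
244 .........................#........................
247 ...........OOOOOOOOOOOOOGGGGGGGGGGGG..............
250 ..........#OOOOOOOOOOOOOGGGGGGGGGGGGGGGG..........
253 ..........OOOOOOOOOOOOOGGGGGGGGGGGGGGGGGGGGG......
256 .........#OOOOOOOOOOOOOGGGGGGGGGGGGGGGGGGGGG......
259 .........#OOOOOOOOOOOOGGGGGGGGGGGGGGGGGGGGG#......
262 .........#OOOOOOOOOOOOGGGGGGGGGGGGGGGGGGGG#.......
265 .........OOOOOOOOOOOOGGGGGGGGGGGGGGGGGGGGG........
268 .........OOOOOOOOOOOOGGGGGGGGGGGGGGGGGGGG#........
271 ........#OOOOOOOOOOOGGGGGGGGGGGGGGGGGGGGG.........
274 ........#OOOOOOOOOOGGGGGGGG#GGGGGGGGGGGG#.........
277 ......#.OOOOOOOOOOOGGGGGGGGGGGGGGGGGGGGG..........
280 ........OOOOOOOOOOOGGGGGGGGGGGGGGGGGGGG#..........
283 ........OOOOOOOOOOOG######GGGGGGGGGGGGG...........
286 ....####OOOOOOOOOO#########GGGGGGGGGGGG...........
289 #######OOOOOOO##############GGGGGGGGGGG######.....
292 ######.OOOOO#######################GGGG###########
295 #######OOOO#######################################
298 #######OOO########################################
301 #######OOO########################################
304 ##################OO##############################
307 #################.........########################
310 ################............######################
```

```bash
sed -e 's|^    bg=np.*||' -e 's|^    z0=.*|    z0=cv2.imread(f"pics/{c}0.png");bg=(np.abs(im.astype(int)-z0).max(2)<14)\&~(cv2.inRange(h,(5,110,40),(25,255,255))>0)|' -e '/^for (mod/,$d' fit2.py > fit3.py; sed -i 's/+.3\*(v\[4\]+5.1)\*\*2/+.05*(v[4]+5.1)**2/' fit3.py; grep -n "bg=" fit3.py; python3 fit3.py
python3 - <<'E'
from h import *
t=r.camera('scene');h=cv2.cvtColor(t,cv2.COLOR_BGR2HSV)
for y in range(284,376,3):print(y,"".join("G" if 26<=q[0]<=52 and q[1]>90 else "O" if 5<=q[0]<26 and q[1]>110 else "." if q[2]>95 and q[1]<70 else "#" for q in h[y,420:490]))
E
```

```text
7:    z0=cv2.imread(f"pics/{c}0.png");bg=(np.abs(im.astype(int)-z0).max(2)<14)&~(cv2.inRange(h,(5,110,40),(25,255,255))>0)
scene 208
top 821
-8 [  9.12  -2.12   7.87 -14.24  -7.35] 24.2
0 [ 5.95 -2.15  8.97 -7.84 -7.61] 45.3
8 [  7.52  -1.58   9.96 -17.57  -7.13] 15.8
centre0 [ 495.9 -294.1   52.1]
hull 1201 P [[448, 361], [448, 347], [438, 356], [438, 341], [475, 320], [476, 304], [465, 315], [466, 298]] carout 0 bgin 0
[[439, 336, 16, 21, 206]]
hull 1270 P [[464, 292], [474, 303], [454, 291], [464, 301], [473, 245], [485, 252], [463, 244], [474, 251]] carout (6, [478.0, 290.0], [0.0, 2.0]) bgin (6, [484.0, 252.0], [1.0, 1.0])
[[459, 245, 25, 48, 821]]
284 ########################################################..............
287 ########################################################..............
290 ########################################################..............
293 #######################################################...............
296 #######################################################...............
299 #######################################################....
[... 1186 characters left out ...]
OOO......................
350 ............OOOOOOOOOOOGGGGGGGGGGOOOOOOOOOOOOO#.......................
353 ..........#OOOOOOOOOOOOOOOOOGGGGOOOOOOOOOOOO#.........................
356 ........OOOOOOOOOOOOOOOOOOOOGGOOOOOOOOOOOO#...........................
359 ......OOOOOOOOOOOOOOOOOOOOOOOOOOOOOOOOOO..............................
362 ......OOOOOOOOOOOOOOOOOOOOOOOOOOOOOOOO................................
365 ...........#OOOOOOOOOOOOOOOOOOOOOOOO..................................
368 ................#OOOOOOOOOOOOOOOOO....................................
371 ......................OOOOOOOOOO......................................
374 ...........................OOO........................................
```

The fit shows the carton in the slot but pitched about 15°. The robot end is on the floor and the foot end is up, so it slipped round in the grip. I'll raise it slightly, level it and measure again.

>>> {"fn": "arm_command", "kwargs": {"plan": [[-1,-0.03,0,-0.08,0,0,0],[-1,0,0,0,0,0.034,0],[-1,0,0,0,0,0.034,0],[-1,0,0,0,0,0,0],[-1,0,0,0,0,0,0]]}}

```text
clock: 14.9
tool_pos: [473.8, -290.8, 67.7]
tool_rot: [0.096, 0.043, 0.994, -0.004]
contact_force: [1.2, 0.1, 4.3]
opening: 23.3
finger_force: 41.8
```

```bash
sed -i 's/for p0 in(-8,0,8)/for p0 in(-20,-12,-5,3,10)/' fit3.py; python3 fit3.py; python3 -c "
from h import *
p,R,s=pose();print(p,s['contact_force'],s['ft_torque'],s['opening'],R.as_euler('ZYX',degrees=True))
for n in('scene','top'):
  r.camera(n);print([(np.round(d['at'],1).tolist(),round(d['score'],2)) for d in r.tip_of(n,'carton_due_center')])"
```

```text
scene 299
top 766
-20 [ 11.79  -1.73   6.33 -17.85 -11.05] 45.7
-12 [ 11.12  -1.01  10.17 -14.92  -9.4 ] 33.4
-5 [  6.41  -1.57   8.09  -2.21 -10.72] 54.0
3 [ 6.63 -1.62 10.37  1.44 -9.64] 52.7
10 [ 10.99  -0.43  13.46 -14.75  -8.49] 30.7
centre0 [ 495.8 -292.6   54.2]
hull 1218 P [[447, 358], [448, 342], [437, 353], [438, 336], [474, 319], [477, 301], [465, 314], [467, 295]] carout 0 bgin (8, [475.0, 309.0], [1.0, 4.0])
[[440, 323, 15, 31, 299]]
hull 1244 P [[463, 292], [474, 300], [453, 290], [463, 299], [473, 244], [484, 249], [463, 243], [474, 248]] carout (4, [479.0, 277.0], [0.0, 3.0]) bgin 0
[[459, 244, 25, 40, 752]]
[ 472.88977055 -291.05437666   67.397422  ] [1.14351438 0.07432231 3.12511618] [ 0.10847972 -0.62500676  0.12924901] 22.923156951547657 [174.93139438  11.07630583 179.87642667]
[([504.9, -297.4, 77.0], 0.6)]
[([508.4, -291.4, 73.7], 0.75), ([389.7, 226.8, 60.6], 0.57)]
```

The torque and heights show the foot end resting on the far wall's rim. I'll lift clear and measure again in free air.

>>> {"fn": "arm_command", "kwargs": {"plan": [[-1,-0.06,0,-0.3,0,0,0],[-1,-0.09,0,-0.44,0,0,0],[-1,-0.09,0,-0.44,0,0,0],[-1,0,0,0,0,0,0],[-1,0,0,0,0,0,0]]}}

```text
clock: 15.7
tool_pos: [472.8, -291.4, 157.2]
tool_rot: [0.096, 0.044, 0.994, -0.003]
contact_force: [0.5, 0.3, -1.5]
opening: 23.1
finger_force: 41.3
```

```bash
cat >> fit3.py <<'E'
for (mod,car,bg),c in zip(D,("scene","top")):
    ys,xs=np.where(car);x0,x1,y0,y1=xs.min()-6,xs.max()+6,ys.min()-4,ys.max()+8;print(c,x0,y0)
    for y in range(y0,y1,2):print(y,"".join("G" if car[y,x] else "." if bg[y,x] else "#" for x in range(x0,x1)))
E
python3 fit3.py; python3 -c "
from h import *
p,R,s=pose();print(p,s['contact_force'],s['ft_torque'],s['opening'],R.as_euler('ZYX',degrees=True))
cv2.imwrite('pics/w9.png',r.camera('wrist'))"
```

```text
scene 359
top 943
-20 [ 11.33   0.17  18.39 -13.33  -5.61] 41.2
-12 [ 11.67  -0.18  16.78 -13.27  -7.59] 42.6
-5 [ 12.58  -1.94  11.84 -11.66  -7.56] 51.0
3 [11.03 -2.74  9.93 -8.74 -9.59] 57.5
10 [ 12.19  -1.59  10.96 -12.97  -9.02] 51.1
centre0 [ 494.7 -293.3  143.6]
hull 1414 P [[453, 336], [456, 316], [444, 330], [445, 310], [483, 296], [487, 274], [473, 290], [476, 269]] carout (4, [454.0, 298.0], [1.0, 1.0]) bgin (22, [467.0, 300.0], [18.0, 16.0])
[[447, 296, 17, 35, 353]]
hull 1505 P [[476, 291], [489, 299], [465, 289], [478, 297], [486, 240], [501, 244], [476, 238], [489, 242]] carout (2, [494.0, 278.0], [0.0, 0.0]) bgin (9, [491.0, 255.0], [13.0, 16.0])
[[470, 240, 30, 42, 927], [475, 292, 11, 6, 16]]
scene 441 292
292 #######################################
294 #######################################
296 ##############GGGG#####################
298 ############GGGGGGGG###################
300 ###.#######GGGGGGGG#############GG####.
302 ##########GGGGGGGGGGG###########G##.###
304 #########GGGGGGGGGGGG##################
306 ########GGGGGGGGGGGGGG#################
308 #####.#GGG
[... 1745 characters left out ...]
################
284 #########################################
286 #########################################
288 #########################################
290 #########################################
292 ###########GG############################
294 #############GG##########################
296 ##########..####GGGG#####################
298 #########......##########################
300 #########............####################
302 #########.............###################
304 #######......#.........##################
[ 472.35968347 -291.1718859   156.02715703] [-0.10449016  0.56297697 -0.61465859] [ 0.00996549  0.22671275 -0.01549846] 23.1057688758086 [174.88249757  10.91786791 179.82000885]
```

Measured in free air, the carton is pitched about -14° with its centre about 34 mm ahead of the grip. I'll level it by +14°, move it 7 mm towards the robot and verify.

>>> {"fn": "arm_command", "kwargs": {"plan": [[-1,0.08,0,-0.02,0,0.039,0],[-1,0,0,0,0,0.039,0],[-1,0,0,0,0,0,0],[-1,0,0,0,0,0,0]]}}

```text
clock: 16.25
tool_pos: [466.8, -290.6, 156.1]
tool_rot: [-0.027, 0.044, 0.999, 0.003]
contact_force: [-0.5, -0.7, -1.7]
opening: 23.0
finger_force: 41.3
```

```bash
sed -i 's/^p,R,s=pose();o0=.*/p,R,s=pose();o0=p+np.array([34.2,-3,-3.4]);D=[]/' fit3.py; python3 fit3.py; python3 -c "
from h import *
p,R,s=pose();print(p,s['contact_force'],s['opening'],R.as_euler('ZYX',degrees=True),s['qpos'].round(2))"
```

```text
scene 478
top 847
-20 [-1.27  1.74  1.82 -2.04 -4.87] 8.5
-12 [-0.85  1.73  1.12 -2.28 -5.51] 8.9
-5 [-1.52  2.22  2.9  -2.2  -4.76] 8.4
3 [-0.69  1.94  2.42 -2.03 -4.33] 7.9
10 [-1.24  1.9   2.9  -1.96 -4.22] 7.5
centre0 [ 501.  -293.6  152.7]
hull 1300 P [[451, 338], [458, 312], [441, 332], [447, 307], [476, 301], [484, 275], [466, 296], [473, 270]] carout 0 bgin (6, [465.0, 299.0], [13.0, 8.0])
[[445, 291, 20, 45, 455], [474, 293, 4, 9, 23]]
hull 1540 P [[478, 298], [493, 299], [467, 298], [481, 298], [481, 246], [496, 242], [470, 245], [484, 241]] carout 0 bgin (11, [478.0, 249.0], [9.0, 16.0])
[[471, 242, 25, 35, 684], [469, 289, 25, 10, 163]]
scene 439 287
287 ############################################
289 ############################################
291 #####################G######################
293 #################..#GGGGG############GG#####
295 ##################GGGGGGGG##########GGG.####
297 ######.########GGGGGGGGGGG#########GGG#####.
299 ##############GGGGGGGGGGGG#########GGG.##.##
301 #############GGGGGGGGGGGGG##########G#######
303 ############GGGGGGGGGGGGGG#######
[... 1902 characters left out ...]
82 ######################################
284 ######################################
286 ######################################
288 ######################################
290 ######GGGG#########GGG################
292 ######GGGGGGGGGGGGGGGGGGGGGGGG########
294 ######GGGGGGGGGGGGGGGGGGGGGGGG########
296 ######GGGGGGGGGGGGGGGGGGGGGGGG########
298 ###########################GG##....###
300 ##########.........................###
302 ##########.#############.##.####..####
304 ########.######################..#####
[ 466.19473218 -290.93286482  156.83444512] [-0.18677597 -0.13924732 -0.28084711] 22.980178631517703 [174.90170585  -3.01826938 179.83607055] [ 0.09  0.43  0.5   1.85 -0.22  0.97  2.18]
```

The fit is now consistent from every start: level to 2°, centre (500,-292), yaw -4.6°. I'll nudge it to the holder's centre and lower it in steps.

>>> {"fn": "arm_command", "kwargs": {"plan": [[-1,-0.02,-0.03,0.2,0,0.01,0],[-1,-0.02,0,0.4,0,0,0],[-1,-0.02,0,0.3,0,0,0],[-1,0,0,0,0,0,0]]}}

```text
clock: 16.75
tool_pos: [464.1, -292.3, 87.6]
tool_rot: [-0.044, 0.045, 0.998, 0.004]
contact_force: [0.3, 0.9, -0.1]
opening: 23.5
finger_force: 41.3
```

>>> {"fn": "arm_command", "kwargs": {"plan": [[-1,0,0,0.12,0,0,0],[-1,0,0,0.12,0,0,0],[-1,0,0,0.05,0,0,0],[-1,0,0,0,0,0,0]]}}

```text
clock: 17.15
tool_pos: [464.1, -292.6, 68.1]
tool_rot: [-0.042, 0.044, 0.998, 0.003]
contact_force: [0.3, -0.2, -0.4]
opening: 23.1
finger_force: 41.3
```

>>> {"fn": "arm_command", "kwargs": {"plan": [[-1,-0.05,0,0,0,0,0],[-1,0,0,0.07,0,0,0],[-1,0,0,0.07,0,0,0],[-1,0,0,0,0,0,0]]}}

```text
clock: 17.55
tool_pos: [466.7, -292.6, 56.6]
tool_rot: [-0.043, 0.044, 0.998, 0.003]
contact_force: [0.0, -0.5, -1.4]
opening: 23.1
finger_force: 41.3
```

>>> {"fn": "arm_command", "kwargs": {"plan": [[-1,0,0,0.03,0,0,0],[-1,0,0,0.02,0,0,0],[-1,0,0,0,0,0,0]]}}

```text
clock: 17.85
tool_pos: [466.7, -292.8, 53.5]
tool_rot: [-0.042, 0.044, 0.998, 0.003]
contact_force: [0.5, 0.5, -0.9]
opening: 23.1
finger_force: 41.3
```

>>> {"fn": "arm_command", "kwargs": {"plan": [[-1,0,0,0.02,0,0,0],[-1,0,0,0,0,0,0]]}}

```text
clock: 18.05
tool_pos: [466.7, -292.8, 52.1]
tool_rot: [-0.042, 0.044, 0.998, 0.003]
contact_force: [-0.5, 0.6, -1.2]
opening: 23.4
finger_force: 41.3
```

```bash
python3 fit3.py | head -8; python3 -c "
from h import *
p,R,s=pose();print(p,s['contact_force'],s['ft_torque'])"
```

```text
scene 399
top 601
-20 [  2.09   0.1    8.22 -13.39  -6.86] 28.5
-12 [-1.01  1.62  1.85  2.61 -5.12] 2.2
-5 [-2.09  1.43  2.35  3.92 -5.46] 1.9
3 [-1.41  1.24  1.28  3.16 -5.53] 1.6
10 [-2.16  1.63  2.88  8.74 -4.98] 4.1
centre0 [ 500.9 -295.8   48.7]
[ 466.74086897 -292.86006186   52.2386798 ] [ 0.34009512 -0.21260301 -0.73036494] [-0.03180465 -0.0619517   0.02024031]
```

The carton is in the slot within about 2 mm of the floor and nearly level, so I'll release it.

>>> {"fn": "arm_command", "kwargs": {"plan": [[-0.35,0,0,0,0,0,0],[-0.3,0,0,0,0,0,0],[-0.2,0,0,0,0,0,0],[0,0,0,0,0,0,0],[0,0,0,0,0,0,0]]}}

```text
clock: 18.65
tool_pos: [466.7, -292.8, 52.2]
tool_rot: [-0.042, 0.044, 0.998, 0.003]
contact_force: [0.1, -0.6, -1.1]
opening: 42.5
finger_force: 0.0
```

>>> {"fn": "arm_command", "kwargs": {"plan": [[0,0,0,-0.1,0,0,0],[0,0,0,-0.2,0,0,0],[0,0,0,-0.4,0,0,0],[0,0,0,-0.6,0,0,0],[0,0,0,-0.6,0,0,0],[0,0,0,-0.5,0,0,0],[0,0,0,0,0,0,0],[0,0,0,0,0,0,0]]}}

```text
clock: 19.45
tool_pos: [482.0, -294.7, 233.1]
tool_rot: [-0.041, 0.044, 0.998, 0.003]
contact_force: [0.2, 0.1, -1.0]
opening: 42.8
finger_force: 0.0
```

```bash
sed 's/^p,R,s=pose();o0=.*/o0=np.array([502,-295,48.5]);D=[]/' fit3.py > fit4.py; python3 fit4.py; python3 -c "
from h import *
p,R,s=pose();print(p,s['contact_force'],s['clock'])
for n in('scene','top'):
  r.camera(n)
  for k in('carton_due_center','carton_1_center'):print(n,k,[(np.round(d['at'],1).tolist(),round(d['score'],2)) for d in r.tip_of(n,k)])"
```

```text
scene 854
top 912
-20 [ 1.45  1.27  1.52 -4.26 -4.45] 8.3
-12 [-0.87  0.9   0.62 -0.34 -5.04] 4.0
-5 [-1.17  0.78  0.35  0.81 -5.52] 4.6
3 [-1.89  1.6   1.92  1.49 -5.81] 4.4
10 [-1.84  1.3   1.23  1.65 -6.09] 4.3
centre0 [ 502.  -295.    48.5]
hull 1192 P [[443, 366], [450, 342], [434, 360], [440, 336], [468, 333], [476, 308], [458, 328], [466, 303]] carout 0 bgin (3, [473.0, 314.0], [0.0, 2.0])
[[438, 305, 36, 53, 854]]
hull 1199 P [[463, 300], [476, 299], [454, 299], [465, 297], [467, 253], [479, 247], [457, 252], [469, 246]] carout 0 bgin (3, [478.0, 264.0], [1.0, 25.0])
[[458, 247, 21, 53, 912]]
scene 432 301
301 ###############################################
303 ###############################################
305 ##################################GGG##########
307 ################################GGGGGGGGG######
309 ###############################GGGGGGGGGGG#####
311 #############################GGGGGGGGGGGGG#####
313 ############################GGGGGGGGGGGGG######
315 ##########################GGGGGGGGGGGGGGG.#####
317 #########################GGGGGGGGGGGGGGG#######
319 ######
[... 1985 characters left out ...]
#GGGGGGGGGGGGGGGGGG#......
287 #######GGGGGGGGGGGGGGGGGG#......
289 #######GGGGGGGGGGGGGGGGGG#......
291 ######GGGGGGGGGGGGGGGGGGG#......
293 ######GGGGGGGGGGGGGGGGGG##......
295 ######GGGGGGGGGGGGGGGGGG#.......
297 ######GGGGGGGGGGGGGGGGGG#.......
299 ################GGGGGG##........
301 #####################...........
303 .###################............
305 ................................
[ 481.32092079 -294.32602533  231.30473831] [-0.43852584 -0.55127055  0.58110969] 19.55
scene carton_due_center [([503.3, -297.0, 51.8], 0.81)]
scene carton_1_center []
top carton_due_center [([390.6, 225.8, 60.1], 0.93), ([501.6, -293.4, 49.4], 0.92)]
top carton_1_center [([584.2, 176.2, 62.2], 0.61)]
```

```bash
python3 -c "
from h import *
t=r.camera('top').astype(int);z=cv2.imread('pics/top0.png').astype(int);d=np.abs(t-z).max(2)>40
ys,xs=np.where(d[150:365,120:345]);print('changed cols',np.bincount((xs+120)//10*10)[120:].nonzero()[0]+120,len(xs))
print(r.sign_off())"
```

```text
changed cols [280 290 300 310 320 330 340] 1969
the job is handed in; nothing more can be done
None
```

The stickered green carton was tipped onto the rail, lifted out, and now stands on edge in the orange holder. The camera fit shows it level and fully down. It caught the holder's rim on the first try and had to be lifted and re-levelled. The other four cartons were standing after the lift; at hand-in a top-view comparison showed changed pixels around the slot it came from and to its right, which I didn't look into. The job is handed in.

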